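# Slide the drip tray under the breath-meter stand

### The arm

A 6-joint arm with a two-finger parallel gripper is mounted at the origin on the work surface. World frame = base frame: x ahead of the robot, y to its left, z up, the work surface at z = 0. Lengths are in m, angles in rad, forces in N, time in s.
With the tool pointing down it reaches from about 0.35 to 0.775 m from the base axis. Payload 5.5 kg.
Tool frame: the origin (TCP) lies between the finger pads; the fingertips stand 22 mm ahead of it and the grasp point (between the pads) lies 3 mm ahead of it (env.finger_overhang is the distance from the TCP to the fingertips, in m); y points along the fingers, x is the direction in which the jaws open and shut, and the axes are right-handed (so a half turn about y gives the same grasp; the last joint's range is limited). The gripper opens to 85 mm and grips with 20 to 120 N. Pads are 22 mm wide; open, the fingers measure 114 mm over their backs; the gripper's body (76 mm by 85 mm) begins 54 mm behind the grasp point. The pads swing forward as they close: fully open they stand 13 mm farther back than shut.
Start: joints at [1.093, 0.313, 0.046, 1.304, 0, 1.431], TCP at [0.191, 0.543, 0.219] pointing down, gripper open.
Joint ranges: [-2.76, 2.76], [-0.86, 1.69], [-1.03, 1.26], [-2.2, 2.34], [-1.47, 1.5], [-3.14, 3.14]. Speed limits (rad/s): [2.57, 2.57, 3.14, 3.14, 3.14, 3.14].

### API

Orientations are given as a unit quaternion [w, x, y, z].
In Python, from workcell import monitor, cams, job, env gives the robot as it stands.
- The arm moves only by the tool drive_tool, never from a script. Its argument "plan" is text: rows parted by semicolons, each of 7 numbers parted by spaces: the opening, from -1 (shut) to 1 (fully open), then the shift along the tool's x, y, z in mm, then the turn, a rotation vector about the tool's x, y, z in degrees. In form: gripper x y z rx ry rz; .... A call has 1 to 8 rows; each row shifts and turns the pose as measured when the row begins, along the tool's axes as they then stand; what a row does not reach is not made up. A row lasts 1/8 s, in which the tool goes at most 62.5 mm and 10.7 degrees, less where a joint would pass 70% of its speed; a pose out of reach is approached as far as the arm can. A call is refused whole if a number of a shift passes 62.5 or a number of a turn 10.7, either way. A call with a gripper value outside its range is refused whole. The fingers move at their own pace and stop on an object; "grip_force" is the grip in N (left out, the last holds). Time passes only in rows, so rows that do not move let the fingers close. It gives the time, the measured TCP pose, the force and the opening at its end, in the units of the state.
- monitor.get_state(): the state, without advancing time (a new reading comes with each control period).
- cams.read_camera(name): name is "scene" or "top"; returns (picture, depth): 384x512x3 uint8, red, green, blue; 384x512 float32, m along the optical axis (not along the pixel's ray), 0 where there is no reading.
- cams.calibration(name): a dict with "fx", "fy", "cx", "cy" (pixels), "R" (3x3) and "t" (3): a world point X has camera coordinates R X + t. Camera axes: x right, y down, z forward; pixel columns grow to the right and rows downward; lengths in m; the calibration is good to about 2 mm. A picture is of the moment at which its call begins. calibration takes no time and is no camera call.
- job.hand_in(): hands the job in, once; it reports no verdict.
The state is a dict: "clock": time; "joint_pos": joint angles; "qvel": joint speeds; "tau": joint torques, N m; "tcp_pos": TCP position; "orientation": TCP orientation; "wrist_force": force on the tool from outside, world axes, zero at the start; "ft_torque": the same for the moment, N m; "finger_gap": finger opening in m.
Only numpy, scipy, OpenCV 4.12 (cv2) and the standard library are available. Lean on these libraries where they do the work, as an engineer would, in place of code of your own. Each camera call takes 0.05 s, during which the arm holds its last target.

### The job

Push the flat drip tray along the table into the low opening of the breath-meter stand, until the tray's trailing short edge is flush with the front edge of the stand and the tray sits straight underneath. Only push it with the fingers: keep it flat on the table and never lift or tip it. Do not shove the stand out of place, leave the bottle, cup and mouthpiece alone, and finish with the hand clear.

Things in the scene. Friction and masses are not known exactly. Their poses are not given: they have to be found in the camera images.
- meter_stand: Low grey bridge stand, loose, 2.5 kg, 180 long (x) by 146 mm wide (y): top plate 19 to 27 mm above the table on two full-length side legs 18 mm wide. Between them a tunnel along x, 110 wide, 19 high, open at both ends. Front edge: x = -90 mm; the tray goes in from there towards +x, which points roughly to world +y. Origin: centre of footprint, on the table; z up.
- stand_mouth (a point): Middle of the stand's front edge, at table height (stand x = -90 mm, y = 0): the mouth where the tray goes in. Axes as the stand.
- stand_meter (a point): Axis of the clear round breath meter fixed on the stand, at the plate's top (27 mm up; stand x = +25 mm, y = 0). Its foot is 84 mm in diameter, its cap 72, and it reaches 237 mm above the table. The plate in front of it is bare.
- drip_tray: Flat metal drip tray, a slab 130 long (x) by 90 wide (y) by 14 mm high with vertical sides and a steel grate on top; loose, about 0.35 kg. Starts before the stand's mouth, off to a side and turned. Either short end may go in first. Origin: centre of its underside; z up. Fully home, its origin is at x = -25 mm, y = 0 in the stand's frame.
- sanitiser: Clear bottle with white cap, 52 mm in diameter, 130 high, standing beyond the stand. Leave alone. Origin: centre of its underside.
- cup: White mug, 72 mm in diameter, 90 high, between stand and robot to the left. Leave alone. Origin: centre of its underside.
- mouthpiece: Small white plastic mouthpiece, stepped cylinder 38 mm in diameter, 55 high, standing on the table to the right. Leave alone. Origin: centre of its underside.
Mind the look-alikes: they are no part of the job. Several things look just like the drip_tray: the one meant starts farthest to the robot's right. There is more than one size of the meter_stand; the one meant has the size given above.

How it is judged:
At the end, for the whole second after the job is handed in: The tray lies flat and at rest under the stand, its trailing edge within 9 mm of flush with the stand's front edge, within 12 mm of the tunnel's middle line and turned less than 0.09 rad from it; the stand is upright and within 25 mm of where it began (x of drip_tray in the frame of meter_stand between -0.034 and -0.016 m and y of drip_tray in the frame of meter_stand between -0.012 and 0.012 m and angle between the x axis of drip_tray and the x axis of meter_stand, either way round below 0.09 rad and angle between each of drip_tray, meter_stand's own z axis and vertical below 0.03 rad and height (world z) of drip_tray below 0.003 m and linear speed of drip_tray below 0.01 m/s and distance of meter_stand from where it was at the start of the episode below 0.025 m); the robot touches nothing.
It fails at once if the tray is lifted more than 8 mm off the table (height (world z) of drip_tray above 0.008 m).
It fails at once if the tray is tipped more than 0.1 rad (angle between drip_tray's own z axis and vertical above 0.1 rad).
It fails at once if the stand is shoved more than 25 mm or tipped (distance of meter_stand from where it was at the start of the episode above 0.025 m or angle between meter_stand's own z axis and vertical above 0.1 rad).
It fails at once if the bottle, cup or mouthpiece is moved more than 20 mm or tipped over (distance of any of sanitiser, cup, mouthpiece from where it was at the start of the episode above 0.02 m or angle between any of sanitiser, cup, mouthpiece's own z axis and vertical above 0.3 rad).
It also fails if it takes over 72 s, if anything falls off the work surface, if the arm or the gripper's body presses on something with over 40 N, if the wrist force passes 120 N, or if a joint passes its speed limit or range.

## Working session

There is one attempt and no reset: what is moved stays moved. The work goes in short steps, Python scripts to look and compute and a tool call to move; the robot and the scene stay as the last step left them, time stands still between calls to the robot, and variables do not carry over. Pictures are saved under pics/ and viewed, and the job is handed in when it is done.

Besides the shell and the picture viewer there is one more tool, called after "Call:" by a JSON object that holds its "api" and its "payload". drive_tool: Moves the arm, as the interface text tells. Its arguments: {"type":"object","properties":{"plan":{"type":"string"},"grip_force":{"type":"number"}},"required":["plan"]}

```bash
mkdir -p pics; ls; python3 - <<'E'
from workcell import monitor,cams,job,env
import cv2,numpy as np
for n in ("scene","top"):
    p,d=cams.read_camera(n); cv2.imwrite(f"pics/{n}0.png",p[:,:,::-1]); np.save(f"/tmp/{n}d.npy",d); np.save(f"/tmp/{n}p.npy",p)
    c=cams.calibration(n); print(n,c)
print(monitor.get_state())
E
```

```text
pics
scene {'fx': 409.86517150449123, 'fy': 409.86517150449123, 'cx': 257.09998599061305, 'cy': 190.93585552933573, 'R': array([[ 0.44477725,  0.8956406 ,  0.00105283],
       [ 0.75707984, -0.37533905, -0.5347436 ],
       [-0.47854291,  0.23863886, -0.84501372]]), 't': array([-0.27463688, -0.33578689,  1.51801566])}
top {'fx': 412.2896096151355, 'fy': 412.2896096151355, 'cx': 250.37654665275133, 'cy': 193.80771899246835, 'R': array([[ 0.01513133, -0.99977724, -0.0147142 ],
       [-0.99685846, -0.01393968, -0.0779673 ],
       [ 0.07774482,  0.01584772, -0.99684733]]), 't': array([0.05032642, 0.51946178, 1.30592975])}
{'clock': 0.1, 'joint_pos': array([ 1.09339989e+00,  3.13921845e-01,  4.51044765e-02,  1.30358668e+00,
       -1.20100216e-05,  1.43118280e+00]), 'qvel': array([-0.00040157, -0.00275466,  0.002761  ,  0.00083944,  0.00059979,
       -0.0005908 ]), 'tau': array([ 3.28804708e-03, -4.81723845e+01,  2.99245101e+01,  1.27353371e-02,
       -7.84186864e-05, -4.86246137e-06]), 'tcp_pos': array([0.19035755, 0.5420847 , 0.21800487]), 'orientation': array([-0.57666582,  0.57719519,  0.40833784, -0.40934393]), 'wrist_force': array([-0.11975652,  0.02295394,  0.41269476]), 'ft_torque': array([ 0.0498174 ,  0.02096539, -0.05300107]), 'finger_gap': 0.0855266761816464}
```

View pics/scene0.png

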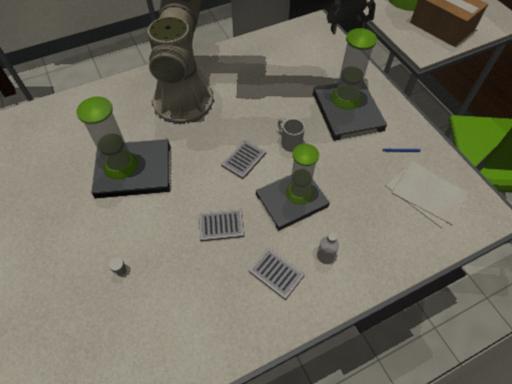

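View pics/top0.png

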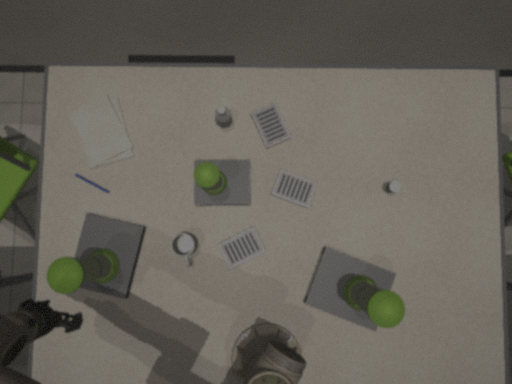

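The top view shows the middle, smaller stand at about (222,183) with its mouth facing right. The three trays are at (293,189), (270,124) and (241,246). The rightmost, at (293,189), is the one meant. Next I'll measure the poses.

```bash
cat > h.py <<'E'
import numpy as np,cv2
from workcell import monitor,cams,job,env
def bp(n,uv,z):
    c=cams.calibration(n);uv=np.atleast_2d(np.asarray(uv,float))
    r=np.c_[(uv[:,0]-c['cx'])/c['fx'],(uv[:,1]-c['cy'])/c['fy'],np.ones(len(uv))]@c['R']
    o=-c['R'].T@c['t']; return o+r*((z-o[2])/r[:,2])[:,None]
def pr(n,X):
    c=cams.calibration(n);Y=np.atleast_2d(X)@c['R'].T+c['t'];return np.c_[Y[:,0]/Y[:,2]*c['fx']+c['cx'],Y[:,1]/Y[:,2]*c['fy']+c['cy']]
def cloud(n,d):
    c=cams.calibration(n);v,u=np.mgrid[:384,:512]
    P=np.stack([(u-c['cx'])/c['fx']*d,(v-c['cy'])/c['fy']*d,d],-1)-c['t'];return P@c['R']
def rect(P):
    (c,s,a)=cv2.minAreaRect((P[:,:2]*1000).astype(np.float32));return c,s,a
E
python3 - <<'E'
from h import *
for n in("top","scene"):
    d=np.load(f"/tmp/{n}d.npy");p=np.load(f"/tmp/{n}p.npy");P=cloud(n,d);ok=d>0
    # table
    g=cv2.cvtColor(p,cv2.COLOR_RGB2GRAY)
    m=ok&(P[...,0]>.25)&(P[...,0]<.85)&(abs(P[...,1])<.45)
    print(n,"table z med",np.median(P[m][:,2]), "std",P[m][:,2].std())
    h=P[...,2]-np.median(P[m][:,2])
    mm=(m&(h>.006)).astype(np.uint8)
    k,l,st,ce=cv2.connectedComponentsWithStats(mm)
    for i in range(1,k):
        if st[i,4]>30: 
            q=P[l==i]; print(st[i],ce[i].round(),"hmed",np.median(h[l==i]).round(4),"hmax",h[l==i].max().round(3),"c",rect(q))
p=np.load("/tmp/topp.npy")
cv2.imwrite("pics/z.png",cv2.resize(p[90:270,140:420,::-1],None,fx=2.8,fy=2.8,interpolation=cv2.INTER_CUBIC))
p=np.load("/tmp/scenep.npy")
cv2.imwrite("pics/zs.png",cv2.resize(p[110:310,180:380,::-1],None,fx=3,fy=3,interpolation=cv2.INTER_CUBIC))
E
```

```text
top table z med -0.0005863883671338606 std 0.03143501736073682
[ 251  102   41   46 1072] [271. 124.] hmed 0.0133 hmax 0.024 c ((749.91650390625, -6.4352874755859375), (132.01576232910156, 93.48332214355469), 24.918649673461914)
[215 106  18  22 301] [223. 116.] hmed 0.0869 hmax 0.136 c ((762.5452880859375, 146.92776489257812), (48.21122741699219, 49.761375427246094), 1.184201955795288)
[ 193  159   57   46 2540] [222. 182.] hmed 0.0278 hmax 0.24 c ((557.3635864257812, 154.34246826171875), (146.85116577148438, 183.28639221191406), 0.9180497527122498)
[ 271  169   47   39 1119] [294. 188.] hmed 0.0136 hmax 0.022 c ((542.6026000976562, -85.74974060058594), (133.38653564453125, 94.22853088378906), 70.45821380615234)
[386 180  15  13 147] [393. 186.] hmed 0.0532 hmax 0.059 c ((547.96826171875, -392.7292175292969), (35.423213958740234, 37.192047119140625), 82.16526794433594)
[125 222  22  56 720] [133. 246.] hmed 0.0339 hmax 0.043 c ((335.0003662109375, 430.7362365722656), (55.03141403198242, 169.43663024902344), 83.43913269042969)
[ 217  226   49   43 1130] [241. 247.] hmed 0.0137 hmax 0
[... 1093 characters left out ...]
477310180664, 140.16905212402344), 28.868425369262695)
[ 199  209   46   32 1196] [221. 224.] hmed 0.0137 hmax 0.021 c ((540.4984130859375, -82.72998809814453), (129.59910583496094, 92.9914321899414), 70.34945678710938)
[317 232  22  31 484] [328. 248.] hmed 0.0832 hmax 0.134 c ((767.33984375, 144.01039123535156), (50.650089263916016, 45.94257354736328), 41.92622756958008)
[ 249  247   56   52 1453] [277. 272.] hmed 0.0135 hmax 0.022 c ((748.7182006835938, -4.3244781494140625), (130.8916473388672, 92.23831939697266), 25.089950561523438)
[109 257  17  18 212] [118. 265.] hmed 0.0534 hmax 0.06 c ((546.742431640625, -393.5747375488281), (39.03524398803711, 36.13148880004883), 21.95450782775879)
```

View pics/z.png

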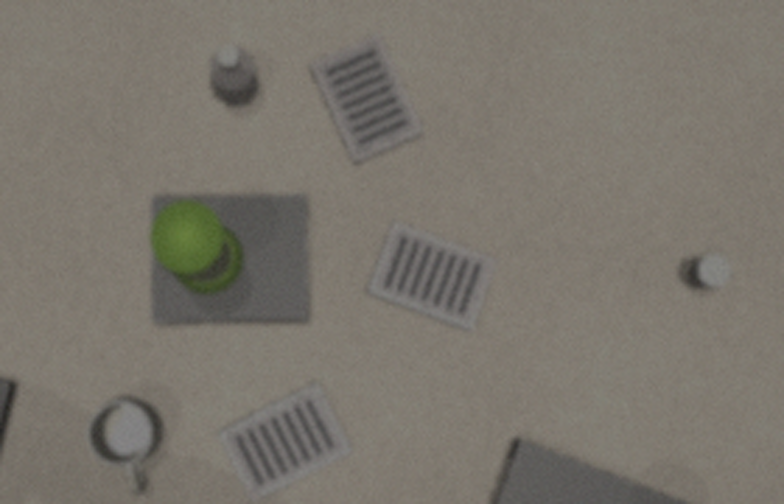

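View pics/zs.png

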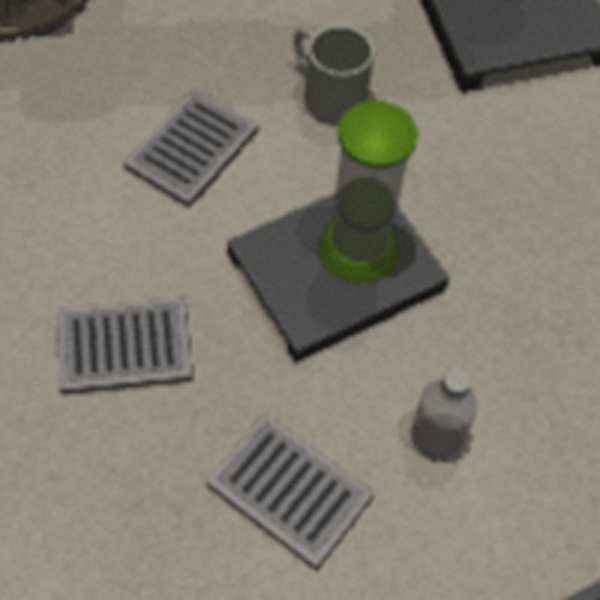

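```bash
cat >> h.py <<'E'
from scipy.optimize import minimize
def fit(n,d,L,W,zlo,zhi,x0,zt):
    P=cloud(n,d); xy=P[...,:2]; near=(np.hypot(xy[...,0]-x0[0],xy[...,1]-x0[1])<.14)&(d>0)
    z=P[...,2]-zt; lab=((z>zlo)&(z<zhi))[near]; q=xy[near]; sk=(z>=zhi)[near]
    q=q[~sk];lab=lab[~sk]*2.-1
    def f(s):
        c,t=np.cos(s[2]),np.sin(s[2]); e=q-s[:2]
        a=np.abs(e@[c,t])-L/2; b=np.abs(e@[-t,c])-W/2
        return np.mean((lab+np.tanh(np.maximum(a,b)/.003))**2)
    r=minimize(f,x0,method='Nelder-Mead',options=dict(initial_simplex=np.array(x0)+np.vstack([np.zeros(3),np.diag([.01,.01,.1])]),xatol=1e-5,fatol=1e-7))
    return r.x,r.fun
TZ={"top":-.0006,"scene":.0012}
def look(tag,xt,xs=None):
    R={}
    for n in("top","scene"):
        p,d=cams.read_camera(n); cv2.imwrite(f"pics/{tag}_{n}.png",p[:,:,::-1])
        a,fa=fit(n,d,.13,.09,.006,.02,xt,TZ[n]);R[n]=a
        print(n,"tray",(a[:2]*1000).round(1),np.degrees(a[2]).round(2),round(fa,3))
        if xs is not None:
            b,fb=fit(n,d,.18,.146,.015,.035,xs,TZ[n]); print(n,"stand",(b[:2]*1000).round(1),np.degrees(b[2]).round(2),round(fb,3))
            c,s=np.cos(b[2]),np.sin(b[2]);e=(a-b)[:2]*1000
            print("   tray in stand",round(e@[c,s],1),round(e@[-s,c],1),"ang",np.degrees(a[2]-b[2]).round(2))
    s=monitor.get_state();print(s['clock'],s['tcp_pos'],s['orientation'],s['finger_gap'])
E
python3 - <<'E'
from h import *
look("a",[.5415,-.0845,1.23],[.557,.154,1.57])
from scipy.spatial.transform import Rotation as Ro
q=monitor.get_state()['orientation'];print(Ro.from_quat(np.r_[q[1:],q[0]]).as_matrix().round(3)); print(env.finger_overhang,[a for a in dir(env) if a[0]!='_'])
E
```

```text
top tray [541.5 -83.7] 70.05 0.04
top stand [557.4 151.8] 91.56 0.026
   tray in stand -235.0 22.2 ang -21.51
scene tray [540.  -82.8] 70.29 0.039
scene stand [555.3 153.2] 91.38 0.11
   tray in stand -235.6 21.0 ang -21.09
0.2 [0.19042312 0.54221988 0.21824439] [-0.57674911  0.57710736  0.40849218 -0.4091964 ] 0.08509020027543139
[[ 0.331 -0.001 -0.943]
 [ 0.943 -0.001  0.331]
 [-0.001 -1.     0.   ]]
0.022 ['MotionError', 'finger_overhang']
```

```bash
cat >> h.py <<'E'
from scipy.spatial.transform import Rotation as Ro
def plan(targets,g=-1,step=50,rows=None):
    """targets: list of (x,y,z mm, psi deg); prints the needed tool-frame rows"""
    s=monitor.get_state();q=s['orientation'];M=Ro.from_quat(np.r_[q[1:],q[0]]).as_matrix()
    p=s['tcp_pos']*1000;psi=np.degrees(np.arctan2(M[1,0],M[0,0]))
    print("now",p.round(1),"psi",psi.round(2),"y-axis",M[:,1].round(3),"F",s['wrist_force'].round(1),"gap",round(s['finger_gap']*1000,1),"t",s['clock'])
    out=[]
    for t in targets:
        d=np.array(t[:3])-p;dp=t[3]-psi
        n=int(max(1,np.ceil(np.linalg.norm(d)/step),np.ceil(abs(dp)/10)))
        for i in range(n):
            a=np.radians(psi+dp*i/n);e=d/n
            x=e[0]*np.cos(a)+e[1]*np.sin(a);z=-e[0]*np.sin(a)+e[1]*np.cos(a)
            out.append(f"{g} {x:.1f} {-e[2]:.1f} {z:.1f} 0 {-dp/n:.1f} 0")
        p=np.array(t[:3],float);psi=t[3]
    for i in range(0,len(out),8): print("; ".join(out[i:i+8]))
E
python3 -c "
from h import *
plan([(370,260,230,35),(440,-85,150,1.5),(440,-85,40,1.5)])"
```

```text
now [190.4 542.2 218.2] psi 70.65 y-axis [-0.001 -0.001 -1.   ] F [-0.4 -0.4 -0.4] gap 85.1 t 0.2
-1 -29.5 -1.7 -37.6 0 5.1 0; -1 -26.1 -1.7 -40.0 0 5.1 0; -1 -22.4 -1.7 -42.2 0 5.1 0; -1 -18.6 -1.7 -44.0 0 5.1 0; -1 -14.6 -1.7 -45.5 0 5.1 0; -1 -10.5 -1.7 -46.6 0 5.1 0; -1 -6.3 -1.7 -47.4 0 5.1 0; -1 -17.6 10.0 -40.3 0 4.2 0
-1 -14.6 10.0 -41.5 0 4.2 0; -1 -11.5 10.0 -42.5 0 4.2 0; -1 -8.4 10.0 -43.2 0 4.2 0; -1 -5.2 10.0 -43.7 0 4.2 0; -1 -2.0 10.0 -44.0 0 4.2 0; -1 1.2 10.0 -44.0 0 4.2 0; -1 4.4 10.0 -43.8 0 4.2 0; -1 0.0 36.7 0.0 0 -0.0 0
-1 0.0 36.7 0.0 0 -0.0 0; -1 0.0 36.7 0.0 0 -0.0 0
```

Call:
{"api": "drive_tool", "payload": {"plan": "-1 -29.5 -2 -37.5 0 5 0; -1 -26 -2 -40 0 5 0; -1 -22.5 -2 -42 0 5 0; -1 -18.5 -2 -44 0 5 0; -1 -14.5 -2 -45.5 0 5 0; -1 -10.5 -2 -46.5 0 5 0; -1 -6.5 -2 -47.5 0 5 0"}}

```text
clock: 1.08
tcp_pos: [0.366, 0.2626, 0.2285]
orientation: [0.679, -0.667, -0.214, 0.221]
wrist_force: [0.7, -0.1, -0.0]
finger_gap: 0.0
```

```bash
python3 -c "
from h import *
plan([(440,-85,150,1.5),(440,-85,40,1.5)])"
```

```text
now [366.  262.6 228.5] psi 35.82 y-axis [-0.015  0.013 -1.   ] F [ 0.7 -0.1 -0. ] gap 0.0 t 1.075
-1 -17.9 9.8 -40.6 0 4.3 0; -1 -14.8 9.8 -41.9 0 4.3 0; -1 -11.7 9.8 -42.9 0 4.3 0; -1 -8.4 9.8 -43.6 0 4.3 0; -1 -5.1 9.8 -44.1 0 4.3 0; -1 -1.8 9.8 -44.4 0 4.3 0; -1 1.5 9.8 -44.4 0 4.3 0; -1 4.8 9.8 -44.2 0 4.3 0
-1 0.0 36.7 0.0 0 -0.0 0; -1 0.0 36.7 0.0 0 -0.0 0; -1 0.0 36.7 0.0 0 -0.0 0
```

Call:
{"api": "drive_tool", "payload": {"plan": "-1 -18 10 -40.5 0 4.3 0; -1 -15 10 -42 0 4.3 0; -1 -11.5 10 -43 0 4.3 0; -1 -8.5 10 -43.5 0 4.3 0; -1 -5 10 -44 0 4.3 0; -1 -2 10 -44.5 0 4.3 0; -1 1.5 10 -44.5 0 4.3 0; -1 5 10 -44 0 4.3 0"}}

```text
clock: 2.08
tcp_pos: [0.4384, -0.0962, 0.1416]
orientation: [0.712, -0.702, 0.002, 0.004]
wrist_force: [-0.1, -0.7, 0.1]
finger_gap: -0.0002
```

```bash
cat >> h.py <<'E'
def tilt():
    q=monitor.get_state()['orientation'];M=Ro.from_quat(np.r_[q[1:],q[0]]).as_matrix()
    d=np.array([0,0,-1.]);v=np.cross(M[:,1],d);print("untilt rotvec tool deg",np.degrees(M.T@v).round(2))
E
python3 -c "
from h import *
plan([(440,-85,80,1.5),(440,-85,40,1.5)]);tilt()"
```

```text
now [438.4 -96.2 141.6] psi 0.19 y-axis [-0.009  0.013 -1.   ] F [-0.1 -0.7  0.1] gap -0.2 t 2.075
-1 0.8 30.8 5.6 0 -0.7 0; -1 0.9 30.8 5.6 0 -0.7 0; -1 0.0 40.0 0.0 0 -0.0 0
untilt rotvec tool deg [-0.77  0.   -0.52]
```

Call:
{"api": "drive_tool", "payload": {"plan": "-1 1 30 5.5 -0.8 -0.7 -0.5; -1 1 30 5.5 0 -0.7 0; -1 0 30 0 0 0 0; -1 0 20 0 0 0 0; -1 0 0 0 0 0 0"}}

```text
clock: 2.7
tcp_pos: [0.4405, -0.0892, 0.0278]
orientation: [-0.707, 0.708, 0.007, -0.007]
wrist_force: [-0.3, -0.3, 0.2]
finger_gap: -0.0003
```

```bash
python3 -c "
from h import *
plan([(470,-85,27,1.5)]);tilt()"
```

```text
now [440.5 -89.2  27.8] psi 1.12 y-axis [ 0.    -0.001 -1.   ] F [-0.3 -0.3  0.2] gap -0.3 t 2.7
-1 29.6 0.8 3.6 0 -0.4 0
untilt rotvec tool deg [ 0.08 -0.   -0.  ]
```

Call:
{"api": "drive_tool", "payload": {"plan": "-1 25 0.5 4 0 0 0; -1 6 0 0 0 0 0; -1 6 0 0 0 0 0; -1 6 0 0 0 0 0; -1 6 0 0 0 0 0; -1 6 0 0 0 0 0; -1 0 0 0 0 0 0"}}

```text
clock: 3.58
tcp_pos: [0.4974, -0.0846, 0.0301]
orientation: [-0.706, 0.708, 0.007, -0.006]
wrist_force: [-0.1, 0.9, 0.1]
finger_gap: -0.0
```

```bash
python3 -c "
from h import *
look('b',[.55,-.083,1.4],[.557,.153,1.6]);plan([])"
```

```text
top tray [541.7 -83.6] 70.08 0.041
top stand [557.5 151.8] 91.63 0.025
   tray in stand -234.9 22.4 ang -21.54
scene tray [539.7 -82.7] 70.45 0.038
scene stand [555.4 153. ] 91.54 0.117
   tray in stand -235.2 22.1 ang -21.09
3.675 [ 0.49671482 -0.08446075  0.02997775] [-0.70626018  0.70788841  0.00692049 -0.00653169] -2.651380545389596e-05
now [496.7 -84.5  30. ] psi 1.09 y-axis [ 0.001 -0.002 -1.   ] F [-0.1 -0.9  0. ] gap -0.0 t 3.675
```

```bash
python3 -c "
from h import *
a=cv2.imread('pics/b_scene.png')[110:310,150:350];b=cv2.imread('pics/b_top.png')[130:270,200:400]
cv2.imwrite('pics/b2.png',np.hstack([cv2.resize(a,(400,400)),cv2.resize(b,(400,280)).__class__ and cv2.copyMakeBorder(cv2.resize(b,(400,280)),0,120,0,0,0)]))"
```

```text
(no output)
```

View pics/b2.png

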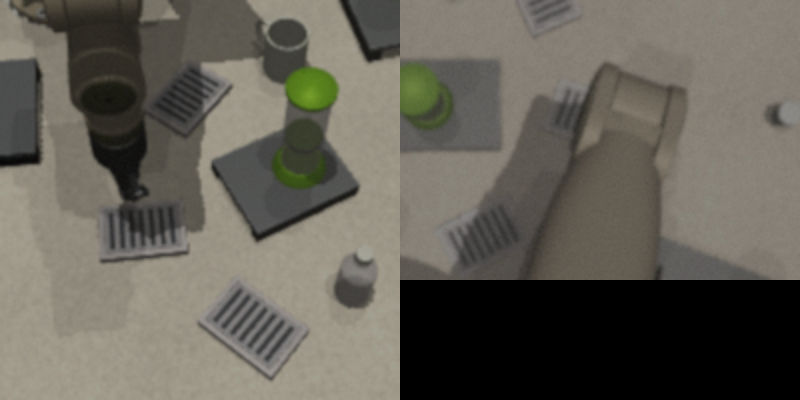

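```bash
python3 -c "
from h import *
p,d=cams.read_camera('scene');P=cloud('scene',d)
cv2.imwrite('pics/b3.png',cv2.resize(p[170:250,180:270,::-1],(720,600),interpolation=cv2.INTER_CUBIC))
for r in range(188,216,2): print(r,[tuple((P[r,c]*1000).astype(int)) for c in range(212,224,3)])
s=monitor.get_state()['tcp_pos'];print(pr('scene',[s,s-[0,0,.022]]), s)
plan([])"
```

```text
188 [(np.int64(531), np.int64(-89), np.int64(202)), (np.int64(532), np.int64(-81), np.int64(197)), (np.int64(533), np.int64(-73), np.int64(192)), (np.int64(527), np.int64(-63), np.int64(178))]
190 [(np.int64(530), np.int64(-90), np.int64(191)), (np.int64(531), np.int64(-82), np.int64(186)), (np.int64(532), np.int64(-74), np.int64(183)), (np.int64(426), np.int64(-33), np.int64(4))]
192 [(np.int64(531), np.int64(-91), np.int64(183)), (np.int64(532), np.int64(-83), np.int64(178)), (np.int64(532), np.int64(-75), np.int64(173)), (np.int64(428), np.int64(-34), np.int64(-2))]
194 [(np.int64(529), np.int64(-91), np.int64(171)), (np.int64(534), np.int64(-84), np.int64(172)), (np.int64(531), np.int64(-75), np.int64(162)), (np.int64(435), np.int64(-37), np.int64(-2))]
196 [(np.int64(528), np.int64(-92), np.int64(159)), (np.int64(532), np.int64(-85), np.int64(160)), (np.int64(536), np.int64(-77), np.int64(160)), (np.int64(443), np.int64(-41), np.int64(0))]
198 [(np.int64(528), np.int64(-93), np.int64(150)), (np.int64(533), np.int64(-86), np.int64(151)), (np.int64(535), np.int64(-78), np.int64(14
[... 1068 characters left out ...]
4(483), np.int64(-78), np.int64(0)), (np.int64(485), np.int64(-69), np.int64(-1)), (np.int64(492), np.int64(-62), np.int64(3))]
212 [(np.int64(490), np.int64(-90), np.int64(10)), (np.int64(497), np.int64(-83), np.int64(14)), (np.int64(503), np.int64(-75), np.int64(17)), (np.int64(502), np.int64(-66), np.int64(9))]
214 [(np.int64(501), np.int64(-94), np.int64(17)), (np.int64(502), np.int64(-85), np.int64(12)), (np.int64(507), np.int64(-78), np.int64(14)), (np.int64(512), np.int64(-70), np.int64(16))]
[[214.1659206  209.459207  ]
 [214.79505917 213.0309877 ]] [ 0.49653485 -0.08441703  0.02992396]
now [496.5 -84.4  29.9] psi 1.09 y-axis [ 0.    -0.002 -1.   ] F [-0.5  0.  -0.2] gap -0.2 t 3.725
```

View pics/b3.png

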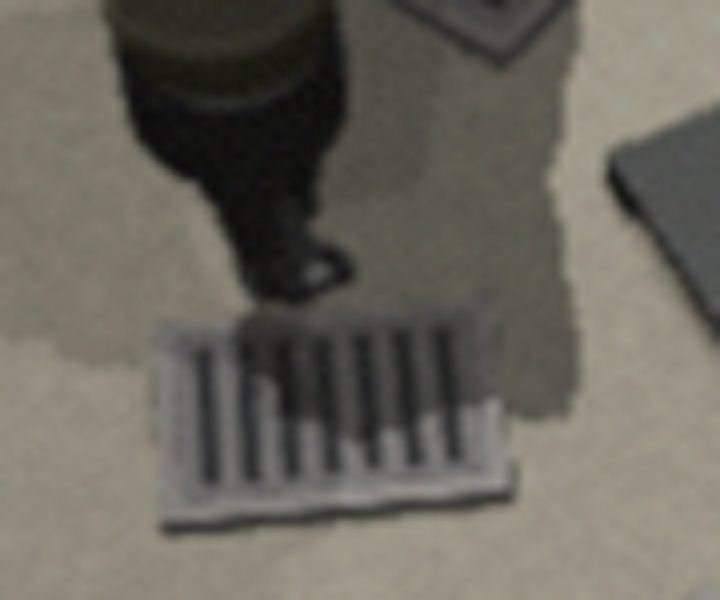

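Call:
{"api": "drive_tool", "payload": {"plan": "-1 -50 0 -5 0 0 0; -1 0 0 0 0 0 0; -1 0 0 0 0 0 0"}}

```text
clock: 4.1
tcp_pos: [0.4446, -0.0902, 0.0294]
orientation: [-0.706, 0.708, 0.006, -0.007]
wrist_force: [0.3, -0.8, -1.1]
finger_gap: 0.0003
```

```bash
python3 -c "
from h import *
p,d=cams.read_camera('scene');P=cloud('scene',d)
cv2.imwrite('pics/b4.png',cv2.resize(p[150:230,180:270,::-1],(720,600),interpolation=cv2.INTER_CUBIC))
s=monitor.get_state()['tcp_pos'];print(pr('scene',[s,s-[0,0,.022]]), s)
m=(P[...,2]>.012)&(P[...,2]<.09)&(abs(P[...,0]-s[0])<.06)&(abs(P[...,1]-s[1])<.06)&(d>0)
for v,u in np.argwhere(m): print(u,v,(P[v,u]*1000).round())
plan([])"
```

```text
[[205.79312192 196.937387  ]
 [206.53191678 200.62247951]] [ 0.44386795 -0.08987087  0.02906958]
201 190 [ 452. -102.   88.]
201 191 [ 442. -100.   68.]
203 191 [458. -98.  89.]
201 192 [ 438. -100.   57.]
202 192 [448. -99.  71.]
201 193 [ 437. -100.   49.]
202 193 [ 448. -100.   65.]
202 194 [ 448. -100.   60.]
202 195 [ 445. -100.   49.]
203 195 [449. -98.  55.]
204 195 [ 471. -100.   87.]
203 196 [450. -99.  50.]
204 196 [451. -96.  50.]
205 196 [457. -95.  57.]
223 210 [501. -59.  14.]
224 210 [502. -56.  13.]
225 210 [503. -53.  12.]
213 211 [491. -87.  14.]
214 211 [492. -85.  14.]
216 211 [496. -79.  15.]
217 211 [495. -76.  12.]
218 211 [498. -74.  14.]
220 211 [500. -68.  13.]
221 211 [502. -66.  15.]
203 212 [ 482. -116.   16.]
204 212 [ 484. -114.   18.]
205 212 [ 483. -111.   13.]
206 212 [ 484. -108.   14.]
207 212 [ 486. -105.   14.]
208 212 [ 490. -103.   18.]
209 212 [ 488. -100.   13.]
210 212 [490. -97.  14.]
211 212 [492. -94.  15.]
213 212 [494. -89.  14.]
215 212 [497. -83.  14.]
216 212 [499. -81.  15.]
217 212 [501. -78.  16.]
218 212 [502. -76.  17.]
219 212 
[... 1549 characters left out ...]
4. -131.   16.]
201 217 [ 495. -128.   15.]
202 217 [ 496. -125.   14.]
203 217 [ 497. -123.   14.]
204 217 [ 497. -120.   13.]
205 217 [ 499. -117.   14.]
206 217 [ 503. -115.   18.]
207 217 [ 502. -112.   13.]
208 217 [ 504. -109.   15.]
199 218 [ 494. -135.   14.]
200 218 [ 497. -132.   16.]
201 218 [ 497. -129.   14.]
202 218 [ 500. -127.   16.]
203 218 [ 501. -124.   15.]
204 218 [ 503. -122.   17.]
205 218 [ 504. -119.   16.]
200 219 [ 501. -134.   18.]
201 219 [ 501. -131.   15.]
202 219 [ 503. -128.   16.]
203 219 [ 502. -125.   12.]
199 220 [ 501. -137.   14.]
200 220 [ 503. -135.   15.]
now [443.9 -89.9  29.1] psi 1.1 y-axis [-0.003 -0.001 -1.   ] F [-0.6  0.1  0.1] gap -0.0 t 4.15
```

View pics/b4.png

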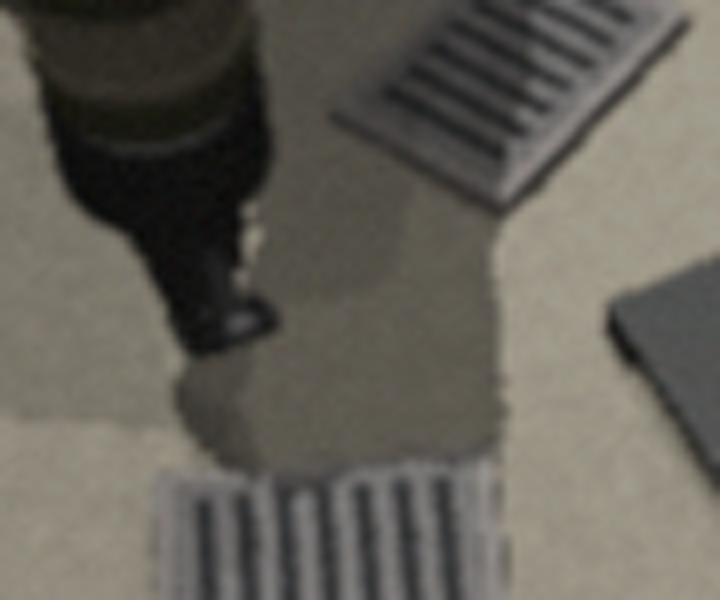

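Call:
{"api": "drive_tool", "payload": {"plan": "-1 0 4 0 0 0 0; -1 0 4 0 0 0 0; -1 0 0 0 0 0 0"}}

```text
clock: 4.53
tcp_pos: [0.4457, -0.0901, 0.0207]
orientation: [-0.706, 0.708, 0.007, -0.007]
wrist_force: [-1.0, 0.2, 0.7]
finger_gap: 0.0001
```

Call:
{"api": "drive_tool", "payload": {"plan": "-1 0 4 0 0 0 0; -1 0 3 0 0 0 0; -1 0 0 0 0 0 0"}}

```text
clock: 4.9
tcp_pos: [0.4459, -0.0901, 0.013]
orientation: [-0.706, 0.708, 0.007, -0.008]
wrist_force: [1.1, -0.1, -0.8]
finger_gap: -0.0004
```

```bash
python3 -c "
from h import *
p,d=cams.read_camera('scene');P=cloud('scene',d)
cv2.imwrite('pics/b5.png',cv2.resize(p[150:230,180:270,::-1],(720,600),interpolation=cv2.INTER_CUBIC))
s=monitor.get_state();print(s);s=s['tcp_pos'];print(pr('scene',[s,s-[0,0,.022]]), s)
m=(P[...,2]>.006)&(P[...,2]<.09)&(abs(P[...,0]-s[0])<.03)&(abs(P[...,1]-s[1])<.03)&(d>0)
for v,u in np.argwhere(m): print(u,v,(P[v,u]*1000).round())
plan([])"
```

```text
{'clock': 4.95, 'joint_pos': array([-0.37467553,  0.26040823, -0.57982225,  0.73099093, -0.00210988,
        1.17588784]), 'qvel': array([-0.00215854, -0.0033639 ,  0.00146129,  0.00212302, -0.00073537,
        0.00036187]), 'tau': array([ 1.44119556e-03, -3.80956614e+01,  2.29346645e+01, -2.19181005e-02,
       -8.26121948e-03,  3.17044294e-05]), 'tcp_pos': array([ 0.44593324, -0.09010942,  0.01312653]), 'orientation': array([-0.70643519,  0.70770518,  0.00673415, -0.00757277]), 'wrist_force': array([ 0.37090692, -0.08698857, -0.20002586]), 'ft_torque': array([ 0.00944949, -0.02104479, -0.02504003]), 'finger_gap': 0.00038599759170211017}
[[206.51609063 200.15844942]
 [207.23735807 203.76166249]] [ 0.44593324 -0.09010942  0.01312653]
203 191 [458. -98.  89.]
205 191 [451. -90.  73.]
206 191 [455. -88.  78.]
201 192 [ 458. -104.   88.]
203 192 [459. -99.  86.]
204 192 [456. -95.  78.]
205 192 [459. -93.  81.]
206 192 [458. -90.  78.]
207 192 [461. -87.  80.]
202 193 [ 452. -101.   71.]
203 193 [459. -99.  81.]
204 193 [457. -96.  75.]
205 193 [462. -94.  81.]
206 193 [461. -91.  78.]
207 193 [463. -88.  79.]
202 194 [ 454. -102.   69.]
203 194 [ 458. -100.   74.]
204 194 [460. -97.  74.]
205 194 [465. -95.  81.]
202 195 [ 442. -100.   45.]
203 195 [ 458. -100.   69.]
204 195 [ 470. -100.   85.]
202 196 [ 440. -100.   36.]
203 196 [450. -99.  51.]
204 196 [ 472. -101.   83.]
203 197 [ 452. -100.   48.]
204 197 [ 471. -101.   77.]
203 198 [ 447. -100.   34.]
204 198 [453. -98.  42.]
204 199 [450. -98.  32.]
205 199 [454. -96.  36.]
204 200 [452. -99.  30.]
207 200 [443. -88.   8.]
209 207 [468. -92.   7.]
now [445.9 -90.1  13.1] psi 1.16 y-axis [-0.001 -0.002 -1.   ] F [ 0.4 -0.1 -0.2] gap 0.4 t 4.95
```

View pics/b5.png

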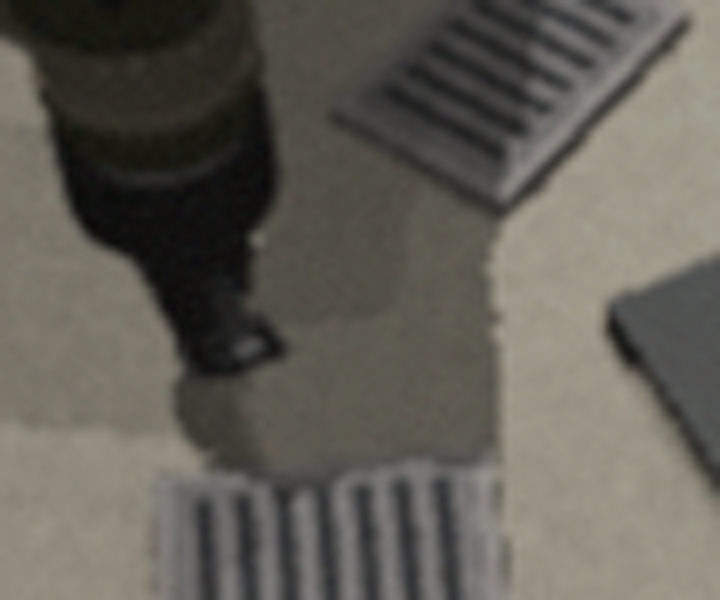

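Call:
{"api": "drive_tool", "payload": {"plan": "-1 0 3 0 0 0 0; -1 0 0 0 0 0 0"}}

```text
clock: 5.2
tcp_pos: [0.446, -0.0902, 0.01]
orientation: [-0.706, 0.708, 0.007, -0.007]
wrist_force: [0.0, -1.0, 0.6]
finger_gap: 0.0001
```

Call:
{"api": "drive_tool", "payload": {"plan": "-1 0 3 0 0 0 0; -1 0 0 0 0 0 0"}}

```text
clock: 5.45
tcp_pos: [0.446, -0.0902, 0.0069]
orientation: [-0.706, 0.708, 0.007, -0.007]
wrist_force: [-0.8, -0.1, -0.0]
finger_gap: -0.0
```

Call:
{"api": "drive_tool", "payload": {"plan": "-1 0 3 0 0 0 0; -1 0 0 0 0 0 0"}}

```text
clock: 5.7
tcp_pos: [0.4461, -0.0902, 0.0037]
orientation: [-0.706, 0.708, 0.007, -0.007]
wrist_force: [0.2, -0.2, 0.1]
finger_gap: -0.0
```

```bash
python3 -c "
from h import *
for h in (0,10,20,30,40): print(h,pr('scene',[[.446,-.09,h/1e3],[.46,-.101,h/1e3],[.46,-.079,h/1e3]]).round(1).tolist())
p,d=cams.read_camera('scene');P=cloud('scene',d)
cv2.imwrite('pics/b6.png',cv2.resize(p[150:230,180:270,::-1],(720,600),interpolation=cv2.INTER_CUBIC))
"
```

```text
0 [[207.0, 202.3], [205.5, 207.1], [212.0, 204.4]]
10 [[206.7, 200.7], [205.1, 205.5], [211.7, 202.8]]
20 [[206.3, 199.0], [204.8, 203.9], [211.4, 201.1]]
30 [[206.0, 197.3], [204.4, 202.2], [211.1, 199.5]]
40 [[205.6, 195.6], [204.1, 200.5], [210.8, 197.8]]
```

View pics/b6.png

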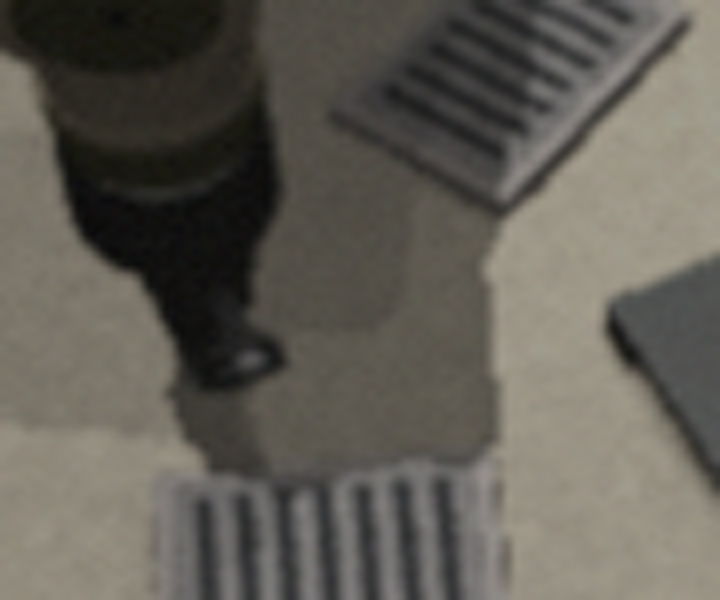

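Call:
{"api": "drive_tool", "payload": {"plan": "-1 0 3 0 0 0 0; -1 0 0 0 0 0 0"}}

```text
clock: 6.0
tcp_pos: [0.4462, -0.0903, 0.0007]
orientation: [-0.706, 0.708, 0.007, -0.007]
wrist_force: [-0.1, -0.6, 0.7]
finger_gap: -0.0001
```

Call:
{"api": "drive_tool", "payload": {"plan": "-1 0 3 0 0 0 0; -1 0 0 0 0 0 0"}}

```text
clock: 6.25
tcp_pos: [0.4462, -0.0903, -0.0026]
orientation: [-0.706, 0.708, 0.007, -0.007]
wrist_force: [-0.2, 0.4, 1.3]
finger_gap: 0.0003
```

Call:
{"api": "drive_tool", "payload": {"plan": "-1 0 2 0 0 0 0; -1 0 0 0 0 0 0"}}

```text
clock: 6.5
tcp_pos: [0.4462, -0.0903, -0.0047]
orientation: [-0.706, 0.708, 0.007, -0.007]
wrist_force: [0.1, 0.1, -0.2]
finger_gap: -0.0002
```

Call:
{"api": "drive_tool", "payload": {"plan": "-1 0 2 0 0 0 0; -1 0 0 0 0 0 0"}}

```text
clock: 6.75
tcp_pos: [0.4463, -0.0903, -0.0068]
orientation: [-0.706, 0.708, 0.007, -0.007]
wrist_force: [-1.2, 0.4, 0.6]
finger_gap: 0.0002
```

Call:
{"api": "drive_tool", "payload": {"plan": "-1 0 2 0 0 0 0; -1 0 0 0 0 0 0"}}

```text
clock: 7.0
tcp_pos: [0.4463, -0.0903, -0.0089]
orientation: [-0.706, 0.708, 0.007, -0.007]
wrist_force: [-0.4, 1.5, 1.2]
finger_gap: -0.0
```

Call:
{"api": "drive_tool", "payload": {"plan": "-1 0 2 0 0 0 0; -1 0 0 0 0 0 0"}}

```text
clock: 7.25
tcp_pos: [0.4463, -0.0903, -0.0111]
orientation: [-0.706, 0.708, 0.007, -0.007]
wrist_force: [-0.6, -0.2, 0.2]
finger_gap: 0.0003
```

```bash
python3 -c "
from h import *
p,d=cams.read_camera('scene');P=cloud('scene',d)
cv2.imwrite('pics/b7.png',cv2.resize(p[150:230,180:270,::-1],(720,600),interpolation=cv2.INTER_CUBIC))
plan([])"
```

```text
now [446.4 -90.4 -11. ] psi 1.15 y-axis [-0.    -0.002 -1.   ] F [-1.3  0.2  0.8] gap -0.3 t 7.3
```

View pics/b7.png

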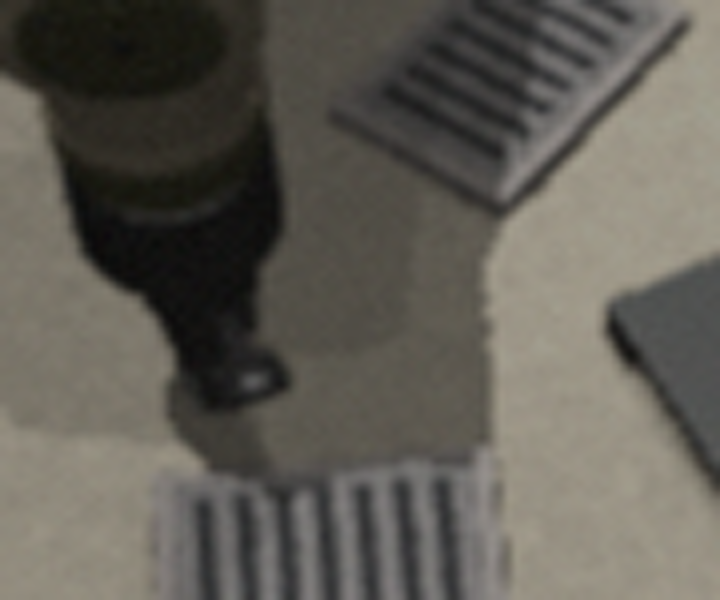

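```bash
python3 -c "
from h import *
P=cloud('top',np.load('/tmp/topd.npy'));print(pr('top',[[.1904,.5422,.218],[.1904,.5422,.196]]), pr('scene',[[.1904,.5422,.218],[.1904,.5422,.196]]))
p=np.load('/tmp/topp.npy');cv2.imwrite('pics/c1.png',np.hstack([cv2.resize(p[280:384,0:104,::-1],(400,400)),cv2.resize(np.load('/tmp/scenep.npy')[0:100,300:400,::-1],(400,400))]))
P2=cloud('scene',np.load('/tmp/scened.npy'))
for r in range(0,36,2): print(r,[tuple(int(t) for t in P2[r,c]*1000) for c in range(326,376,6)])
"
```

```text
[[ 67.93318279 306.92841659]
 [ 71.57936562 305.36430166]] [[345.48917884  38.07505651]
 [344.30077534  43.58573721]]
0 [(-797, 1175, -393), (-800, 1222, -408), (-390, 943, -93), (190, 504, 366), (1102, -242, 1103), (222, 523, 378), (226, 542, 375), (-215, 973, 0), (204, 610, 344)]
2 [(-793, 1174, -404), (157, 486, 345), (-393, 947, -106), (188, 507, 357), (210, 512, 368), (223, 523, 373), (228, 543, 370), (206, 586, 345), (217, 600, 347)]
4 [(-799, 1180, -422), (168, 479, 347), (176, 495, 347), (188, 509, 350), (209, 515, 360), (223, 525, 366), (227, 545, 362), (209, 585, 340), (224, 596, 346)]
6 [(-805, 1187, -441), (170, 478, 342), (175, 497, 339), (187, 511, 342), (194, 529, 341), (200, 547, 339), (209, 563, 340), (211, 585, 335), (217, 604, 333)]
8 [(-800, 1186, -452), (179, 473, 341), (-384, 947, -133), (191, 510, 338), (199, 526, 338), (201, 548, 332), (208, 566, 332), (-162, 936, 1), (222, 602, 329)]
10 [(-809, 1195, -473), (178, 475, 334), (-384, 949, -145), (191, 511, 330), (201, 526, 332), (204, 547, 328), (206, 569, 323), (-151, 929, 0), (222, 604, 322)]
12 [(-213, 749, 7
[... 1190 characters left out ...]
 1401, -642), (-795, 1459, -665), (214, 578, 268), (-87, 892, -26), (-61, 901, -13)]
28 [(-124, 695, 2), (178, 487, 266), (-107, 745, -2), (-807, 1368, -659), (-806, 1420, -675), (249, 524, 300), (261, 537, 304), (-88, 896, -39), (-52, 896, -15)]
30 [(-113, 688, 1), (176, 490, 256), (-92, 735, 0), (-82, 759, 0), (244, 506, 296), (262, 514, 305), (268, 532, 303), (278, 547, 305), (-42, 889, -16)]
32 [(-107, 685, -2), (-92, 705, 0), (-81, 728, 0), (-69, 750, 1), (257, 497, 300), (273, 506, 307), (278, 525, 305), (288, 540, 307), (-38, 889, -24)]
34 [(-96, 679, -3), (-83, 700, -1), (-65, 717, 4), (-58, 743, 1), (263, 493, 298), (280, 502, 307), (289, 517, 308), (297, 534, 307), (298, 557, 301)]
```

View pics/c1.png

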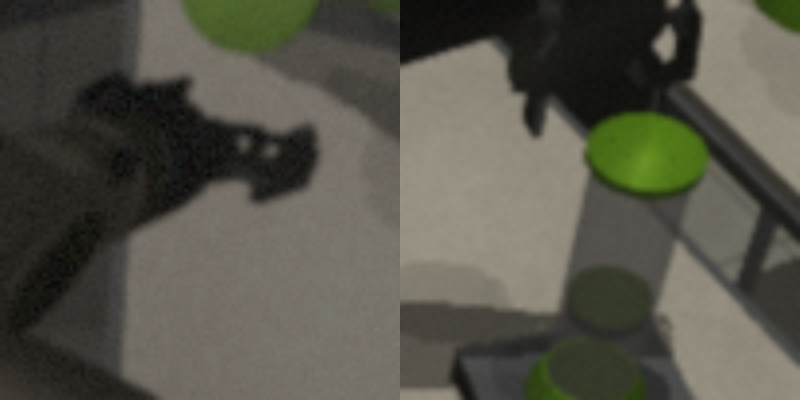

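Call:
{"api": "drive_tool", "payload": {"plan": "-1 0 2 0 0 0 0; -1 0 0 0 0 0 0"}}

```text
clock: 7.55
tcp_pos: [0.4469, -0.0905, -0.0124]
orientation: [-0.706, 0.708, 0.007, -0.007]
wrist_force: [0.5, 0.1, 0.5]
finger_gap: 0.0001
```

Call:
{"api": "drive_tool", "payload": {"plan": "-1 0 2 0 0 0 0; -1 0 0 0 0 0 0"}}

```text
clock: 7.8
tcp_pos: [0.4473, -0.0907, -0.012]
orientation: [-0.706, 0.708, 0.008, -0.006]
wrist_force: [-0.2, -0.1, 0.4]
finger_gap: 0.0005
```

Call:
{"api": "drive_tool", "payload": {"plan": "-1 0 2 0 0 0 0; -1 0 0 0 0 0 0"}}

```text
clock: 8.05
tcp_pos: [0.4478, -0.0908, -0.0123]
orientation: [-0.706, 0.708, 0.009, -0.006]
wrist_force: [-0.9, -0.4, -0.5]
finger_gap: -0.0
```

Call:
{"api": "drive_tool", "payload": {"plan": "-1 0 2 0 0 0 0; -1 0 0 0 0 0 0"}}

```text
clock: 8.3
tcp_pos: [0.4482, -0.0909, -0.0123]
orientation: [-0.705, 0.709, 0.009, -0.006]
wrist_force: [-0.0, 0.9, 0.0]
finger_gap: -0.0001
```

```bash
python3 -c "
from h import *
p,d=cams.read_camera('scene');P=cloud('scene',d)
cv2.imwrite('pics/b8.png',cv2.resize(p[150:230,180:270,::-1],(720,600),interpolation=cv2.INTER_CUBIC))
plan([]);tilt();print(monitor.get_state())"
```

```text
now [448.3 -91.  -12.4] psi 1.19 y-axis [ 0.005 -0.004 -1.   ] F [-1.7  0.4  2.5] gap -0.1 t 8.35
untilt rotvec tool deg [0.26 0.   0.28]
{'clock': 8.35, 'joint_pos': array([-0.37431072,  0.2967305 , -0.61019612,  0.6576078 , -0.00234134,
        1.17567734]), 'qvel': array([-0.00246117,  0.00931428, -0.00217921, -0.0074514 ,  0.00012202,
       -0.00094193]), 'tau': array([ 1.52501534e-02, -3.88501954e+01,  2.14801723e+01,  5.10782318e-02,
       -1.50682556e-02,  2.90890021e-04]), 'tcp_pos': array([ 0.44834297, -0.09095821, -0.01241878]), 'orientation': array([-0.70546644,  0.70866274,  0.00909549, -0.00561264]), 'wrist_force': array([-1.71959759,  0.43496357,  2.53189603]), 'ft_torque': array([0.03620445, 0.14348004, 0.00162566]), 'finger_gap': -6.925859497779765e-05}
```

View pics/b8.png

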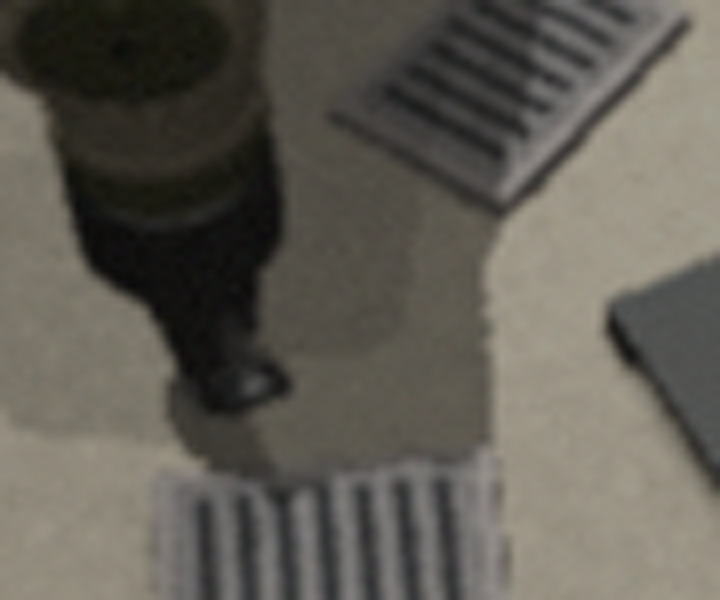

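The fingertips only reach the table at a reported TCP z of about -12 mm. The overhang figure would put that at +22 mm, so the reported height is about 34 mm too low. The earlier push therefore passed over the tray without touching it. From here on I'll use tip height = tcp_z + 12 mm with the fingers shut.

Call:
{"api": "drive_tool", "payload": {"plan": "-1 0 -6 0 0.3 0 0.3; -1 0 0 0 0 0 0; -1 10 0 2.5 0 0 0; -1 8 0 2.5 0 0 0; -1 0 0 0 0 0 0"}}

```text
clock: 8.98
tcp_pos: [0.4676, -0.0852, -0.0073]
orientation: [0.708, -0.707, -0.007, 0.008]
wrist_force: [0.6, 0.2, 0.4]
finger_gap: -0.0004
```

```bash
python3 -c "
from h import *
plan([]);tilt()"
```

```text
now [467.6 -85.2  -7.3] psi 1.18 y-axis [-0.002  0.002 -1.   ] F [0.6 0.2 0.4] gap -0.4 t 8.975
untilt rotvec tool deg [-0.09 -0.   -0.09]
```

Call:
{"api": "drive_tool", "payload": {"plan": "-1 5 0 0 0 0 0; -1 5 0 0 0 0 0; -1 5 0 0 0 0 0; -1 5 0 0 0 0 0; -1 0 0 0 0 0 0"}}

```text
clock: 9.6
tcp_pos: [0.4858, -0.0842, -0.0082]
orientation: [0.708, -0.706, -0.005, 0.01]
wrist_force: [-1.8, 0.5, 1.9]
finger_gap: -0.0003
```

```bash
python3 -c "
from h import *
look('e',[.545,-.083,1.3]);plan([])
p=cv2.imread('pics/e_scene.png');cv2.imwrite('pics/e2.png',cv2.resize(p[170:250,180:270],(720,600),interpolation=cv2.INTER_CUBIC))"
```

```text
top tray [548.5 -82.9] 70.8 0.039
scene tray [546.5 -82. ] 70.24 0.04
9.7 [ 0.48585837 -0.0841887  -0.00816127] [ 0.70779868 -0.70633177 -0.00473149  0.00969921] -0.0004217668155018088
now [485.9 -84.2  -8.2] psi 1.17 y-axis [-0.007  0.002 -1.   ] F [-2.   0.   1.8] gap -0.4 t 9.7
```

View pics/e2.png

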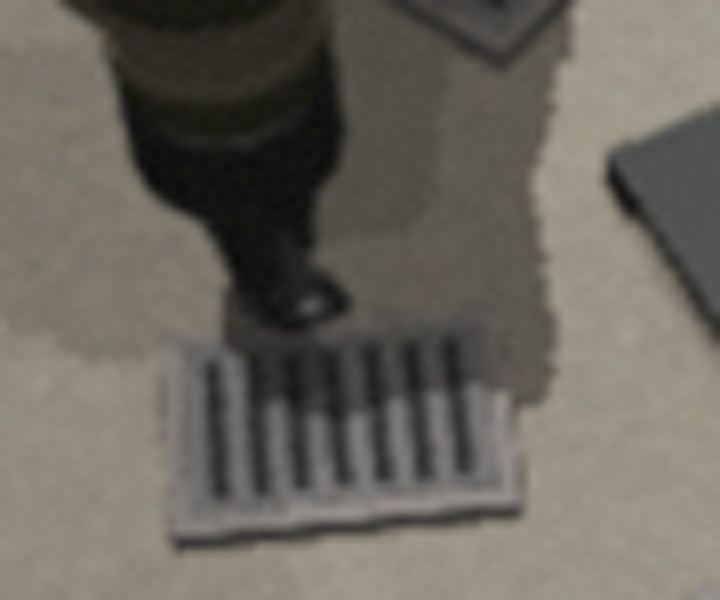

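Call:
{"api": "drive_tool", "payload": {"plan": "-1 -15 0 0 0 0 -0.4; -1 -7 0 -15 0 0 0; -1 0 -0.5 -13 0 0 0; -1 0 0 0 0 0 0"}}

```text
clock: 10.2
tcp_pos: [0.4679, -0.116, -0.0067]
orientation: [0.707, -0.707, -0.01, 0.005]
wrist_force: [1.2, 0.2, 0.0]
finger_gap: -0.0003
```

```bash
python3 -c "
from h import *
plan([]);tilt()"
```

```text
now [ 467.9 -116.    -6.7] psi 1.16 y-axis [ 0.007  0.001 -1.   ] F [1.2 0.2 0. ] gap -0.3 t 10.2
untilt rotvec tool deg [-0.03  0.    0.41]
```

Call:
{"api": "drive_tool", "payload": {"plan": "-1 6 0 0 0 0 0.4; -1 5 0 0 0 0 0; -1 5 0 0 0 0 0; -1 5 0 0 0 0 0; -1 5 0 0 0 0 0; -1 0 0 0 0 0 0"}}

```text
clock: 10.95
tcp_pos: [0.4941, -0.1159, -0.0069]
orientation: [-0.707, 0.708, 0.005, -0.009]
wrist_force: [-2.5, -1.6, 1.9]
finger_gap: 0.0001
```

```bash
python3 -c "
from h import *
look('f',[.55,-.083,1.35]);plan([]);tilt()"
```

```text
top tray [562.5 -76.4] 77.22 0.043
scene tray [560.9 -75.3] 77.1 0.043
11.05 [ 0.49399741 -0.11577617 -0.00691599] [-0.70672762  0.70741318  0.0052367  -0.00867381] -0.000499309240536084
now [ 494.  -115.8   -6.9] psi 1.13 y-axis [-0.005 -0.001 -1.   ] F [-0.9 -0.7  2. ] gap -0.5 t 11.05
untilt rotvec tool deg [ 0.05  0.   -0.28]
```

Call:
{"api": "drive_tool", "payload": {"plan": "-1 -20 0 0 0 0 -0.3; -1 0 0 -33 0 0 0; -1 0 0 -33 0 0 0; -1 45 0 0 0 0 0; -1 48 0 0 0 0 0; -1 0 0 0 0 0 0"}}

```text
clock: 11.8
tcp_pos: [0.5749, -0.1806, -0.0061]
orientation: [0.708, -0.706, -0.012, 0.003]
wrist_force: [-0.7, -0.2, 0.1]
finger_gap: -0.0001
```

```bash
python3 -c "
from h import *
plan([]);tilt()"
```

```text
now [ 574.9 -180.6   -6.1] psi 1.23 y-axis [ 0.011  0.003 -1.   ] F [-0.7 -0.2  0.1] gap -0.1 t 11.8
untilt rotvec tool deg [-0.16  0.    0.66]
```

Call:
{"api": "drive_tool", "payload": {"plan": "-1 -2 0 10 0 0 0.6; -1 0 0 10 0 0 0; -1 3.5 0 3.5 0 0 0; -1 3.5 0 3.5 0 0 0; -1 3.5 0 3.5 0 0 0; -1 3.5 0 3.5 0 0 0; -1 0 0 0 0 0 0"}}

```text
clock: 12.68
tcp_pos: [0.584, -0.1429, -0.0066]
orientation: [0.708, -0.706, -0.007, 0.008]
wrist_force: [-0.2, -0.1, -0.0]
finger_gap: 0.0002
```

```bash
python3 -c "
from h import *
look('g',[.56,-.073,1.4]);plan([]);tilt()
p=cv2.imread('pics/g_scene.png');cv2.imwrite('pics/g2.png',cv2.resize(p[170:270,160:270],(660,600),interpolation=cv2.INTER_CUBIC))"
```

```text
top tray [564.6 -65.1] 86.44 0.065
scene tray [562.7 -63.4] 85.86 0.059
12.775 [ 0.58367134 -0.14304164 -0.00660571] [ 0.7084647  -0.70566592 -0.00681983  0.00817799] -4.081803038213486e-05
now [ 583.7 -143.    -6.6] psi 1.22 y-axis [-0.002  0.004 -1.   ] F [0.7 0.6 0.8] gap -0.0 t 12.775
untilt rotvec tool deg [-0.23  0.   -0.11]
```

View pics/g2.png

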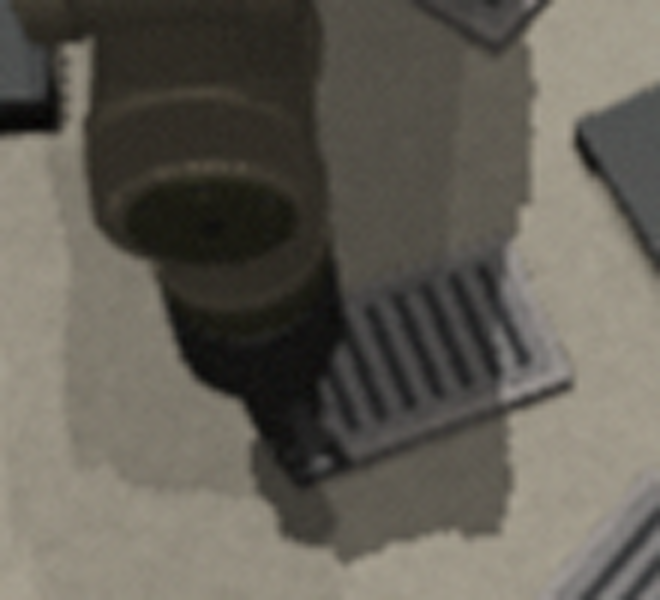

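Call:
{"api": "drive_tool", "payload": {"plan": "-1 3.5 0 3.5 0 0 0; -1 3.5 0 3.5 0 0 0; -1 0 0 0 0 0 0; -1 0 0 -25 0 0 0; -1 0 0 -40 0 0 0; -1 -20 -10 -20 0 0 0; -1 0 0 0 0 0 0"}}

```text
clock: 13.65
tcp_pos: [0.5734, -0.2216, 0.0032]
orientation: [0.709, -0.705, -0.008, 0.009]
wrist_force: [1.3, 0.4, 0.6]
finger_gap: 0.0
```

```bash
python3 -c "
from h import *
look('i',[.562,-.06,1.55],[.557,.153,1.6]);plan([]);tilt()"
```

```text
top tray [565.6 -61.2] 92.23 0.088
top stand [557.4 151.8] 91.6 0.024
   tray in stand -213.1 -2.2 ang 0.63
scene tray [563.9 -59.5] 91.75 0.101
scene stand [555.4 153.2] 91.49 0.115
   tray in stand -212.8 -3.0 ang 0.26
13.75 [ 0.57408096 -0.22012863  0.00268653] [ 0.70928431 -0.7048042  -0.00882477  0.00943014] 0.0002507136167655956
now [ 574.1 -220.1    2.7] psi 1.48 y-axis [-0.001  0.006 -1.   ] F [-0.1 -0.1  0.1] gap 0.3 t 13.75
untilt rotvec tool deg [-0.36  0.   -0.04]
```

The tray is now lined up with the tunnel: about 0.4° off in angle and -2.5 mm in y. Next I'll open the fingers partway for a two-point push and probe the table again, since the tips pull back as they open.

Call:
{"api": "drive_tool", "payload": {"plan": "0 -8 0 0 -0.3 0 0; 0 0 5 0 0 0 0; 0 0 3 0 0 0 0; 0 0 2 0 0 0 0; 0 0 0 0 0 0 0"}}

```text
clock: 14.38
tcp_pos: [0.566, -0.217, -0.0091]
orientation: [0.708, -0.706, -0.01, 0.011]
wrist_force: [-0.0, -0.2, 0.5]
finger_gap: 0.0429
```

Call:
{"api": "drive_tool", "payload": {"plan": "0 0 2 0 0 0 0; 0 0 2 0 0 0 0; 0 0 2 0 0 0 0; 0 0 0 0 0 0 0"}}

```text
clock: 14.88
tcp_pos: [0.5666, -0.2173, -0.0141]
orientation: [0.708, -0.706, -0.01, 0.011]
wrist_force: [0.1, 0.0, 0.3]
finger_gap: 0.0426
```

Call:
{"api": "drive_tool", "payload": {"plan": "0 0 2 0 0 0 0; 0 0 2 0 0 0 0; 0 0 2 0 0 0 0; 0 0 0 0 0 0 0"}}

```text
clock: 15.38
tcp_pos: [0.567, -0.2176, -0.0138]
orientation: [-0.707, 0.707, 0.011, -0.01]
wrist_force: [-0.4, -0.4, -1.2]
finger_gap: 0.0426
```

Call:
{"api": "drive_tool", "payload": {"plan": "0 0 -6 0 0 0 0; 0 0 0 35 0 0 0; 0 0 0 30 0 0 0; 0 0 0 10 0 0 0; 0 0 0 10 0 0 0; 0 0 0 10 0 0 0; 0 0 0 10 0 0 0; 0 0 0 0 0 0 0"}}

```text
clock: 16.38
tcp_pos: [0.5654, -0.1133, -0.0077]
orientation: [-0.706, 0.708, 0.01, -0.008]
wrist_force: [0.1, -0.2, 0.2]
finger_gap: 0.0426
```

```bash
python3 -c "
from h import *
look('j',[.562,-.04,1.6],[.557,.153,1.6]);plan([]);tilt()"
```

```text
top tray [565.6 -35.9] 91.56 0.173
top stand [557.4 151.8] 91.61 0.056
   tray in stand -187.9 -3.0 ang -0.05
scene tray [564.6 -34.8] 91.58 0.16
scene stand [555.5 153.2] 91.56 0.136
   tray in stand -188.1 -4.0 ang 0.02
16.475 [ 0.56552757 -0.11389448 -0.00765702] [-0.70560231  0.70849361  0.01027222 -0.0075276 ] 0.04263295662443182
now [ 565.5 -113.9   -7.7] psi 1.44 y-axis [ 0.004 -0.004 -1.   ] F [ 0.1  0.  -0.5] gap 42.6 t 16.475
untilt rotvec tool deg [0.24 0.   0.22]
```

Call:
{"api": "drive_tool", "payload": {"plan": "0 0 0 9 0.2 0 0.2; 0 0 0 9 0 0 0; 0 0 0 9 0 0 0; 0 0 0 9 0 0 0; 0 0 0 9 0 0 0; 0 0 0 9 0 0 0; 0 0 0 9 0 0 0; 0 0 0 0 0 0 0"}}

```text
clock: 17.48
tcp_pos: [0.5641, -0.0472, -0.0077]
orientation: [-0.706, 0.708, 0.009, -0.009]
wrist_force: [0.7, 0.1, 0.1]
finger_gap: 0.0428
```

```bash
python3 -c "
from h import *
look('k',[.562,.024,1.6],[.557,.153,1.6]);plan([]);tilt()
p=cv2.imread('pics/k_scene.png');cv2.imwrite('pics/k2.png',cv2.resize(p[130:250,190:340],(750,600),interpolation=cv2.INTER_CUBIC))"
```

```text
top tray [563.7  57.9] 90.18 0.252
top stand [557.5 151.4] 91.62 0.137
   tray in stand -93.7 -3.6 ang -1.44
scene tray [562.9  29.9] 91.68 0.226
scene stand [555.4 152.2] 91.48 0.175
   tray in stand -122.5 -4.3 ang 0.2
17.575 [ 0.56402431 -0.04781864 -0.00771308] [-0.70641258  0.70769843  0.00859389 -0.00838646] 0.04271740648080979
now [564.  -47.8  -7.7] psi 1.38 y-axis [ 0.    -0.002 -1.   ] F [-0.6  0.3 -0.2] gap 42.7 t 17.575
untilt rotvec tool deg [0.1  0.   0.02]
```

View pics/k2.png

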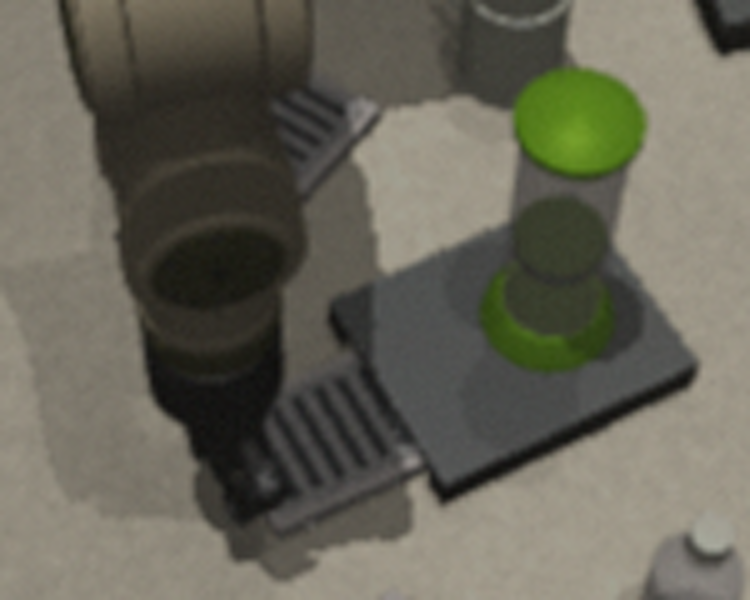

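Call:
{"api": "drive_tool", "payload": {"plan": "0 0 0 9 0 0 0; 0 0 0 9 0 0 0; 0 0 0 9 0 0 0; 0 0 0 9 0 0 0; 0 0 0 9 0 0 0; 0 0 0 9 0 0 0; 0 0 0 9 0 0 0; 0 0 0 0 0 0 0"}}

```text
clock: 18.58
tcp_pos: [0.5626, 0.0188, -0.0077]
orientation: [-0.706, 0.708, 0.008, -0.008]
wrist_force: [-0.3, 0.5, -0.3]
finger_gap: 0.0426
```

Call:
{"api": "drive_tool", "payload": {"plan": "0 0 0 7 0 0 0; 0 0 0 7 0 0 0; 0 0 0 0 0 0 0"}}

```text
clock: 18.95
tcp_pos: [0.5622, 0.0337, -0.0078]
orientation: [-0.706, 0.708, 0.008, -0.008]
wrist_force: [0.5, -0.3, 0.3]
finger_gap: 0.0425
```

```bash
python3 -c "
from h import *
look('l',[.562,.024,1.6],[.557,.153,1.6]);plan([]);tilt()
p=cv2.imread('pics/l_scene.png');cv2.imwrite('pics/l2.png',cv2.resize(p[130:250,190:340],(750,600),interpolation=cv2.INTER_CUBIC))"
```

```text
top tray [567.2 116.8] 72.26 0.056
top stand [557.4 153.5] 91.78 0.019
   tray in stand -37.0 -8.6 ang -19.52
scene tray [515.2 101.5] 72.37 0.206
scene stand [555.4 153.1] 91.53 0.121
   tray in stand -50.5 41.5 ang -19.16
19.05 [ 0.56209824  0.03345684 -0.00790941] [-0.70608559  0.70803505  0.00809513 -0.00799822] 0.04276947882930745
now [562.1  33.5  -7.9] psi 1.3 y-axis [ 0.    -0.003 -1.   ] F [ 0.1 -0.3  0.2] gap 42.8 t 19.05
untilt rotvec tool deg [0.16 0.   0.01]
```

View pics/l2.png

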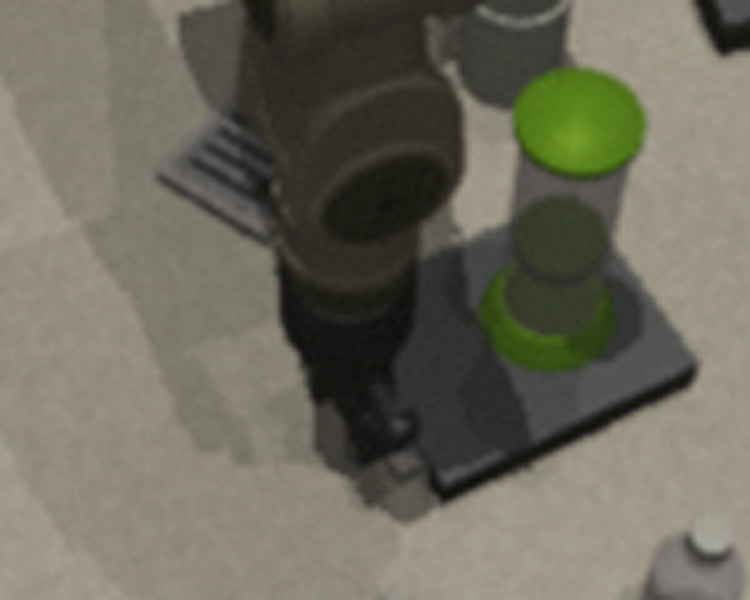

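Call:
{"api": "drive_tool", "payload": {"plan": "0 0 0 5 0 0 0; 0 0 0 4 0 0 0; 0 0 0 0 0 0 0; 0 0 0 -40 0 0 0; 0 0 0 -60 0 0 0; 0 0 -30 -60 0 0 0; 0 0 -30 -20 0 0 0; 0 0 0 0 0 0 0"}}

```text
clock: 20.05
tcp_pos: [0.5666, -0.1356, 0.0511]
orientation: [0.708, -0.706, -0.01, 0.009]
wrist_force: [0.1, 0.1, -0.6]
finger_gap: 0.0426
```

```bash
python3 -c "
from h import *
look('m',[.559,.120,1.6],[.557,.153,1.6]);plan([]);tilt()
for n in('scene','top'):
  p=cv2.imread(f'pics/m_{n}.png');o=(190,130) if n=='scene' else (170,130)
  cv2.imwrite(f'pics/m2{n}.png',cv2.resize(p[o[1]:o[1]+96,o[0]:o[0]+120],(750,600),interpolation=cv2.INTER_CUBIC))"
```

```text
top tray [560.7 117.7] 93.08 0.074
top stand [557.4 151.4] 91.47 0.036
   tray in stand -33.9 -2.4 ang 1.62
scene tray [561.5 119.3] 91.11 0.175
scene stand [555.4 152.2] 91.76 0.105
   tray in stand -33.1 -5.1 ang -0.65
20.15 [ 0.56441727 -0.13329573  0.04859743] [ 0.70867505 -0.70538508 -0.00878461  0.01159291] 0.04286886007044485
now [ 564.4 -133.3   48.6] psi 1.65 y-axis [-0.004  0.005 -1.   ] F [-0.   0.9 -0.2] gap 42.9 t 20.15
untilt rotvec tool deg [-0.27  0.   -0.22]
```

View pics/m2scene.png

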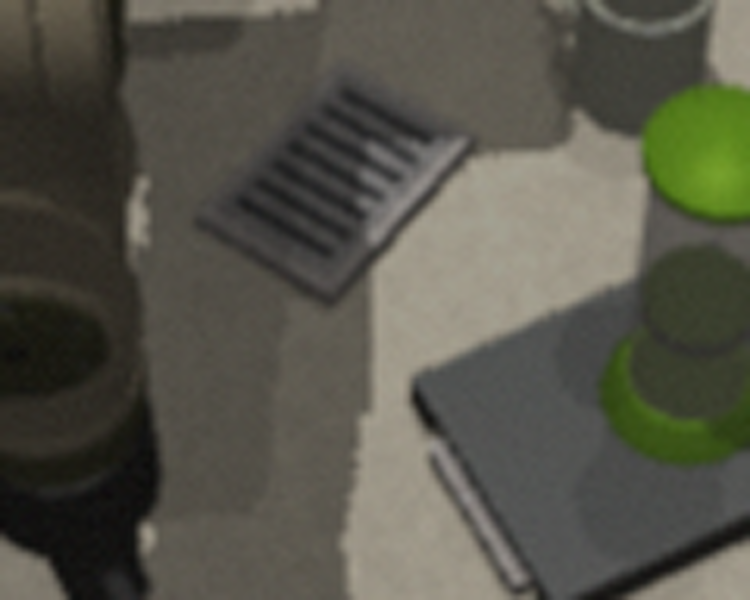

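View pics/m2top.png

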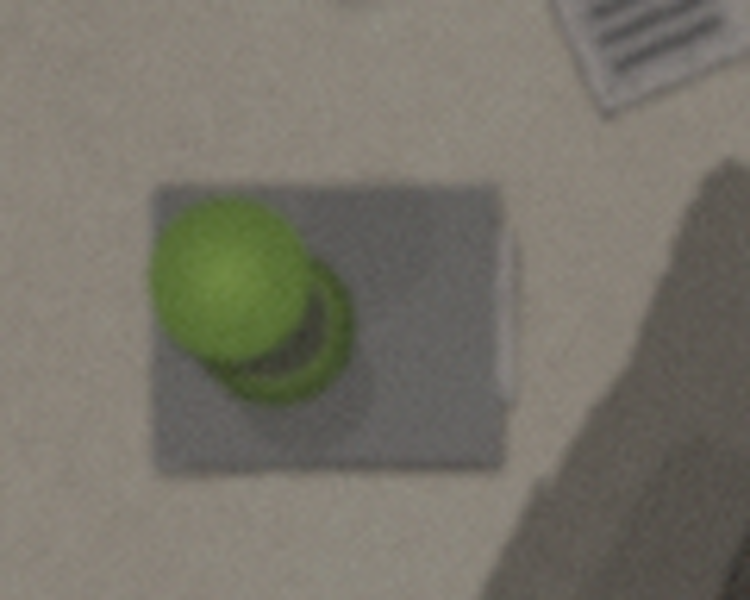

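Call:
{"api": "drive_tool", "payload": {"plan": "0 -2 28 10 -0.3 0 -0.2; 0 0 28 10 0 0 0; 0 0 0 50 0 0 0; 0 0 0 50 0 0 0; 0 0 0 25 0 0 0; 0 0 0 0 0 0 0"}}

```text
clock: 20.9
tcp_pos: [0.5537, 0.0224, -0.0142]
orientation: [-0.706, 0.708, 0.011, -0.015]
wrist_force: [0.2, -2.5, 8.0]
finger_gap: 0.0424
```

```bash
python3 -c "
from h import *
plan([(562,50,-8,1.5)],step=100);tilt()"
```

```text
now [553.7  22.4 -14.2] psi 2.07 y-axis [-0.006 -0.002 -1.   ] F [ 0.2 -2.5  8. ] gap 42.4 t 20.9
-1 9.3 -6.2 27.2 0 0.6 0
untilt rotvec tool deg [ 0.1   0.   -0.33]
```

Call:
{"api": "drive_tool", "payload": {"plan": "0 9 -6 0 0 0.6 -0.3; 0 0 0 8 0 0 0; 0 0 0 5 0 0 0; 0 0 0 4 0 0 0; 0 0 0 0 0 0 0"}}

```text
clock: 21.52
tcp_pos: [0.5593, 0.0442, -0.011]
orientation: [-0.707, 0.707, 0.008, -0.012]
wrist_force: [-0.3, 0.3, -0.0]
finger_gap: 0.0427
```

```bash
python3 -c "
from h import *
plan([(562,50,-8,1.5)],step=100);tilt()"
```

```text
now [559.3  44.2 -11. ] psi 1.68 y-axis [-0.006 -0.001 -1.   ] F [-0.3  0.3 -0. ] gap 42.7 t 21.525
-1 2.9 -3.0 5.7 0 0.2 0
untilt rotvec tool deg [ 0.05 -0.   -0.33]
```

Another 6 mm, then back off straight and check.

Call:
{"api": "drive_tool", "payload": {"plan": "0 0 -1 3 0 0 -0.3; 0 0 0 3 0 0 0; 0 0 0 0 0 0 0; 0 0 0 0 0 0 0"}}

```text
clock: 22.02
tcp_pos: [0.5585, 0.0496, -0.0103]
orientation: [-0.706, 0.708, 0.01, -0.01]
wrist_force: [0.5, -1.9, 0.2]
finger_gap: 0.0428
```

Call:
{"api": "drive_tool", "payload": {"plan": "0 0 0 -40 0 0 0; 0 0 0 -60 0 0 0; 0 0 -30 -60 0 0 0; 0 0 -30 -60 0 0 0; 0 -30 -50 -20 0 0 0; 0 0 0 0 0 0 0"}}

```text
clock: 22.78
tcp_pos: [0.5361, -0.1889, 0.0981]
orientation: [0.708, -0.706, -0.011, 0.012]
wrist_force: [0.2, 0.3, -0.4]
finger_gap: 0.043
```

```bash
python3 -c "
from h import *
look('o',[.559,.126,1.6],[.557,.153,1.6]);plan([]);tilt()
for n in('scene','top'):
  p=cv2.imread(f'pics/o_{n}.png');o=(225,170) if n=='scene' else (180,140)
  cv2.imwrite(f'pics/o2{n}.png',cv2.resize(p[o[1]:o[1]+72,o[0]:o[0]+90],(750,600),interpolation=cv2.INTER_CUBIC))"
```

```text
top tray [581.4 129.3] 89.31 0.066
top stand [557.5 151.8] 91.64 0.025
   tray in stand -23.2 -23.2 ang -2.33
scene tray [559.4 126.4] 91.18 0.188
scene stand [555.6 152.8] 91.52 0.092
   tray in stand -26.5 -3.1 ang -0.34
22.875 [ 0.53515309 -0.18648298  0.0945366 ] [ 0.7092777  -0.7047084  -0.01071799  0.01401213] 0.04266990066879506
now [ 535.2 -186.5   94.5] psi 2.0 y-axis [-0.005  0.006 -1.   ] F [-0.1  0.3 -1.2] gap 42.7 t 22.875
untilt rotvec tool deg [-0.37 -0.   -0.26]
```

View pics/o2scene.png

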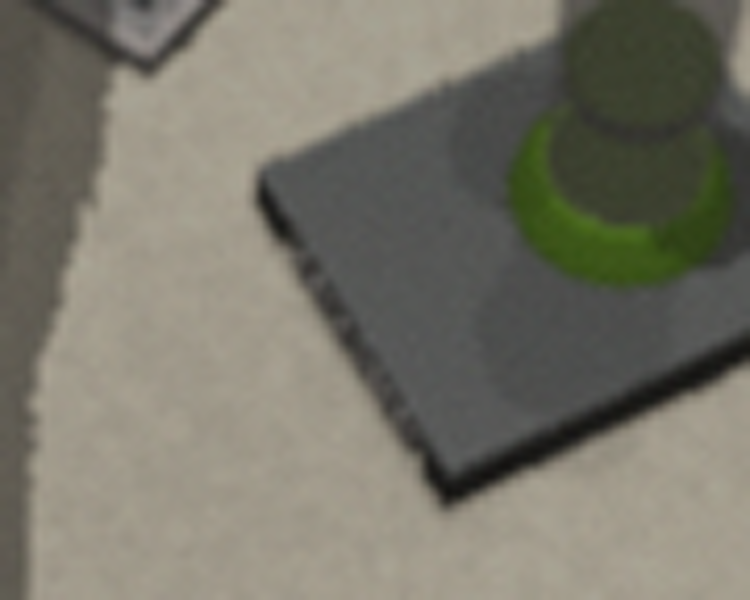

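View pics/o2top.png

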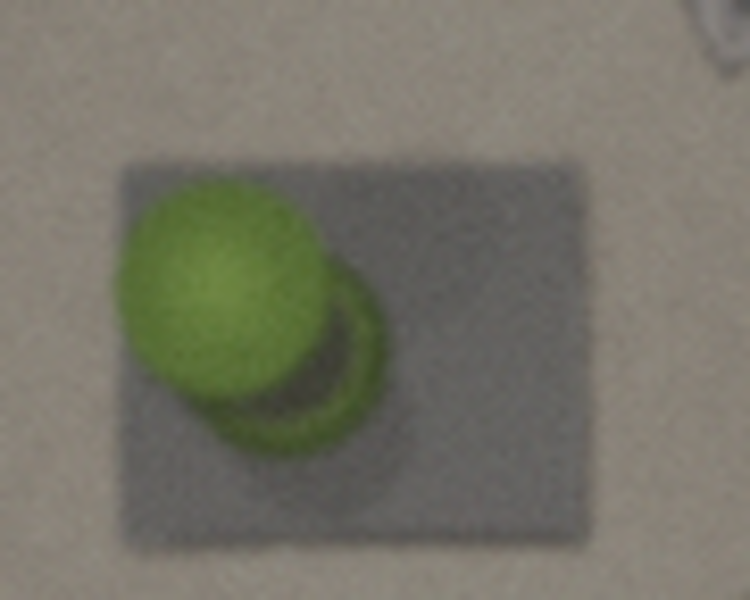

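```bash
python3 -c "
from workcell import job
print(job.hand_in())"
```

```text
the job is handed in; nothing more can be done
None
```

I pushed the rightmost tray into the correct stand and handed the job in at about 23 s; the hand-in gives no verdict. First I straightened the tray by pushing its side and one corner with closed fingers. Then I pushed it in with both fingers on its rear edge, and pulled the hand clear.

**Last checks:**

| Check | Last measurement | Limit |
|---|---|---|
| Tray x in the stand's frame | -24.5 mm from the hand's final position, -26.5 mm from the scene-camera fit | -34 to -16 mm |
| Tray y off the tunnel's middle line | about -3 to -5 mm | ±12 mm |
| Tray angle to the tunnel | under 1° | 0.09 rad (about 5°) |
| Stand movement | none visible, within about 1 mm | 25 mm |
| Hand | about 19 cm off in y, raised, reading no force | touching nothing |

The scene picture shows the tray's trailing edge flush with the stand's front edge. I never moved near the bottle or mouthpiece, and the only pass near the cup was well above it. I did not re-measure any of the three at the end.

**What disagreed:**
- **Reported height:** the fingertips touched the table at a reported TCP z of about -12 mm, where the stated overhang implies +22 mm. My first push therefore passed over the tray without touching it. I then found the table by touch and worked from that.
- **Top-camera fit:** the last top-camera tray fit (y = -23 mm) is meaningless, because the tray is hidden under the plate. The final scene-camera fit is weak for the same reason, so I also relied on the hand's position and the picture.
- **Table scrape:** the fingers scraped the table lightly (8 N) once on the way back in for the final push.

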